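# Index the gluing dial and lift out the finished pot

## Task

The pot under the glue gun is done. Turn the dial one station counter-clockwise (seen from above) into its next detent, so that this pot comes out to the unloading place, then lift it straight up out of its nest and finish while holding it upright and still about 10 cm above the dial, over its nest, for its underside to be looked over. Do not touch the glue gun, keep the other two pots standing in their nests, and leave the spray can and the beaker alone.

Things in the scene. Friction and masses are not known exactly. Their poses are not given: they have to be found in the camera images.
- base: Fixed blue-green base plate (330 mm square, 12 mm thick) of the gluing dial, turned up to 0.35 rad. Origin: on the dial's upright axis at bench height; z up. In its frame the glue gun and column are at +y, the unloading place (orange mark) at -x, a spring-plunger guide with a black knob low at -y (to 206 mm from the axis, under 45 mm high; the knob slides out up to 15 mm more as the dial turns).
- hub (a point): Middle of the round aluminium dial on its top face, 60 mm above the bench. Dial 310 mm diameter, hub 52 mm diameter and 17 mm high. Four nests, centres 105 mm from the axis, lie at base +x, +y, -x, -y in any detent; each is a flat place inside four brass pins (8 mm diameter, 12 mm high, 48.5 mm from its centre). Half-way between the nests stand four black hand posts.
- dial (a joint): Dial angle (rad), 0 at the start, growing counter-clockwise seen from above, range -3 to 3; one station is 1.571. A spring roller pulls it to the nearest detent (0, 1.571..): it resists for the first half station (up to about 6 N at a post, with light damping), then pulls on to the next detent and, let go, rests within 0.03 rad of it in about 1.5 s.
- post (a point): Centre of the top of one round black hand post for turning the dial: 16 mm diameter, standing 60 mm above the dial (top 120 mm above the bench), 130 mm from the axis; its lowest 4 mm is a 22 mm collar. It starts at base (-x, -y), between the empty unloading nest and the last pot, and turns with the dial; the other three posts are quarter turns from it.
- nest (a point): Centre of the floor of the nest in which the pot to be lifted stands, 60 mm above the bench; it turns with the dial (starts under the glue gun, at base +y).
- pot: The pot to lift, under the glue gun at the start: round white foam foot (84 mm diameter, 24 mm high) with a grey open cup glued firmly on its middle (54 mm outer, 45 mm inner diameter, 70 mm high); 94 mm high in all, 0.15 to 0.31 kg, nearly all in the cup. One rigid piece, loose in its nest with 2.5 mm play. Origin: centre of its underside; z up along its axis.
- next_pot: A pot of the same kind waiting in the nest at base +x; turning the dial brings it under the nozzle. Origin: centre of its underside.
- last_pot: A third pot of the same kind, in the nest at base -y at the start. Origin: centre of its underside.
- nozzle (a point): Tip of the yellow glue gun's nozzle, pointing down over the middle of the gluing nest, 172 mm above the bench, 18 mm above the pot's rim. From the tip the gun (34 mm thick) leans outwards 34 degrees from upright, up to 0.34 m above the bench; its handle reaches out to a clamp on a steel column (22 mm diameter, 0.31 m high, 295 mm from the dial's axis).
- gun: The glue gun with its clamp, fixed to the column (its frame is the same as that of base).
- can: Blue and white spray can, 52 mm diameter, 182 mm high, standing loose on the bench. Origin: centre of its underside.
- beaker: Pale plastic beaker, 80 mm rim diameter, 110 mm high, standing loose on the bench. Origin: centre of its underside.

How it is judged:
On the way, in this order (a step that is already met when the one before it is completed fails the run):
1. the dial rests in the next detent counter-clockwise, the pot still standing in its nest (value of joint dial between 1.48 and 1.66 rad and velocity of joint dial between -0.1 and 0.1 rad/s and height (world z) of pot below 0.066 m and horizontal distance between pot and nest below 0.01 m), for 0.3 s.
2. the pot is held by the fingers, clear of its nest and upright (height (world z) of pot above 0.09 m and angle between pot's own z axis and vertical below 0.14 rad and contact force between the fingers and pot above 1 N and contact force between pot and base below 0.1 N), for 0.2 s.
At the end, for the whole second after the job is handed in: The fingers alone hold the pot, underside 70-140 mm above the dial, within 40 mm of over its nest, upright within 7 deg, still (under 20 mm/s, 0.15 rad/s); dial one detent counter-clockwise (1.571 within 0.09 rad); the other two pots upright in their nests (height (world z) of pot between 0.13 and 0.2 m and horizontal distance between pot and nest below 0.04 m and angle between pot's own z axis and vertical below 0.12 rad and linear speed of pot below 0.02 m/s and angular speed of pot below 0.15 rad/s and contact force between the fingers and pot above 1 N and contact force between pot and base below 0.1 N and contact force between pot and next_pot below 0.1 N and contact force between pot and last_pot below 0.1 N and value of joint dial between 1.48 and 1.66 rad and height (world z) of each of next_pot, last_pot below 0.066 m and angle between each of next_pot, last_pot's own z axis and vertical below 0.08 rad); the arm keeps its last pose, push and grip.
It fails at once if the glue gun or its clamp is touched by the robot or the pots (contact force between any of the fingers, the arm, pot, next_pot and gun above 0.5 N).
It fails at once if the pot is tipped by more than 20 degrees (angle between pot's own z axis and vertical above 0.35 rad).
It fails at once if another pot is lifted or tipped out of its nest (height (world z) of any of next_pot, last_pot above 0.075 m or angle between any of next_pot, last_pot's own z axis and vertical above 0.25 rad).
It fails at once if the spray can or the beaker is pushed more than 20 mm (distance of any of can, beaker from where it was at the start of the episode above 0.02 m).
It also fails if it takes over 51 s, if anything falls off the work surface, if the arm or the gripper's body presses on something with over 40 N, if the wrist force passes 120 N, or if a joint passes its speed limit or range.

## Robot

A 7-joint arm with a two-finger parallel gripper is mounted at the origin on the work surface. World frame = base frame: x ahead of the robot, y to its left, z up, the work surface at z = 0. Lengths are in m, angles in rad, forces in N, time in s.
With the tool pointing down it reaches from about 0.425 to 0.925 m from the base axis. Payload 6.8 kg.
Tool frame: the origin (TCP) lies between the finger pads; the fingertips stand r.tips_ahead ahead of it and the grasp point (between the pads) lies 5 mm behind it (r.tips_ahead is the distance from the TCP to the fingertips, in m); z points along the fingers, y is the line along which they close (so a half turn about z gives the same grasp; the last joint's range is limited). The gripper opens to 85 mm and grips with 20 to 120 N. Pads are 22 mm wide; open, the fingers measure 114 mm over their backs; the gripper's body (76 mm by 85 mm) begins 54 mm behind the grasp point. The pads swing forward as they close: fully open they stand 13 mm farther back than shut.
Start: joints at [-1.298, 0.477, 0.022, 1.555, -0.011, 1.109, -0.083], TCP at [0.251, 0.627, 0.209] pointing down, gripper open.
Joint ranges: [-2.96, 2.96], [-0.34, 2.1], [-1.41, 1.46], [0.24, 2.44], [-1.37, 4.51], [0.17, 1.92], [-2.96, 2.96]. Speed limits (rad/s): [2.39, 2.39, 3.14, 3.14, 3.14, 3.14, 3.14].

## Interface

Orientations are given as a rotation vector (axis times angle).
In Python, from bench import r gives the robot as it stands.
- The arm moves only by the tool move_arm, never from a script. Its argument "rows" is one flat list of numbers, 4 for each row, row after row: the shift along the tool's x, y, z in cm, then the turn about the tool's z in degrees. In form: [tx, ty, tz, twist, tx, ty, tz, twist, ...]. A call has 1 to 10 rows; each row is the pose to reach, as a shift and turn from the pose commanded when the call began, along the tool's axes at that moment; what a row does not reach only later rows make up. A row lasts 1/8 s, in which the tool goes at most 62.5 mm and 10.7 degrees, less where a joint would pass 70% of its speed; a pose out of reach is approached as far as the arm can. A call with a gripper value outside its range is refused whole. "fingers" is the opening, from 0 (shut) to 1 (fully open), set as the call begins (left out, the last holds). The fingers move at their own pace and stop on an object; "newtons" is the grip in N (left out, the last holds). Time passes only in rows, so rows that repeat a pose let the fingers close. It gives the time, the measured TCP pose, the force, the opening and the grip force at its end, in the units of the state.
- r.get_obs(): the state, without advancing time (a new reading comes with each control period).
- r.grab_frame(name): name is "scene" or "top"; returns the picture (384x512x3 uint8, blue, green, red); there is no depth.
- r.camera_params(name): a dict with "fx", "fy", "cx", "cy" (pixels), "world_from_camera" (4x4, takes a point from camera to world coordinates). Camera axes: x right, y down, z forward; pixel columns grow to the right and rows downward; lengths in m; the calibration is good to about 2 mm. A picture is of the moment at which its call begins. camera_params takes no time and is no camera call.
- r.hand_in(): hands the job in; it is judged then, once.
The state is a dict: "clock": time; "joints": joint angles; "qvel": joint speeds; "tau": joint torques, N m; "tcp_pos": TCP position; "orientation": TCP orientation; "contact_force": force on the tool from outside, world axes, zero at the start; "moment": the same for the moment, N m; "grip_width": finger opening in m; "gripper_force": force on a finger pad.
Only numpy, scipy, OpenCV 4.12 (cv2) and the standard library are available. Lean on these libraries where they do the work, as an engineer would, in place of code of your own. Each camera call takes 0.05 s, during which the arm holds its last target. There are 200 camera calls.

## Working session

There is one attempt and no reset: what is moved stays moved. The work goes in short steps, Python scripts to look and compute and a tool call to move; the robot and the scene stay as the last step left them, time stands still between calls to the robot, and variables do not carry over. Pictures are saved under pics/ and viewed, at most 10 in all, crops included, and the job is handed in when it is done.

Besides the shell and the picture viewer there is one more tool, called after "Request:" as name(argument=value, ...) on one line, values as JSON. move_arm: Moves the arm, as the interface text tells. Its arguments: {"type":"object","properties":{"rows":{"type":"array"},"fingers":{"type":"number"},"newtons":{"type":"number"}},"required":["rows"]}

```bash
mkdir -p pics; python3 - <<'E'
from bench import r
import cv2,numpy as np
print(r.get_obs(), r.tips_ahead)
for n in("scene","top"):
    cv2.imwrite(f"pics/{n}0.png",r.grab_frame(n)); p=r.camera_params(n); print(n,p["fx"],p["fy"],p["cx"],p["cy"],np.round(p["world_from_camera"],4).tolist())
E
```

```text
{'clock': 0.0, 'joints': array([-1.29806941,  0.47780607,  0.02231484,  1.55646634, -0.01152882,
        1.10926922, -0.08308332]), 'qvel': array([-0.00011401, -0.00031517,  0.00047776,  0.00168096,  0.00154709,
        0.00165849, -0.00240692]), 'tau': array([ 1.55887506e-04, -5.96440387e+01,  1.60799559e+00, -2.81205332e+01,
        1.24659602e-02,  9.08368849e-03,  2.68629556e-06]), 'tcp_pos': array([0.25064799, 0.626056  , 0.20801496]), 'orientation': array([-5.94473031e-01, -3.08458151e+00,  2.83488749e-03]), 'contact_force': array([ 0.29582298, -0.08313292, -0.86226955]), 'moment': array([-0.01887664,  0.04506053, -0.03150456]), 'gripper_force': 0.0, 'grip_width': 0.0849463930973077} 0.014
scene 458.8797963335047 458.8797963335047 260.39041962998704 195.67379710904578 [[0.1381, 0.8423, -0.521, 1.2558], [0.9903, -0.1245, 0.0612, -0.074], [-0.0134, -0.5244, -0.8514, 1.2088], [0.0, 0.0, 0.0, 1.0]]
top 409.88368514097493 409.88368514097493 261.99032350367577 190.60497434828113 [[0.0156, -0.9955, 0.0933, 0.4229], [-0.9999, -0.016, -0.0035, 0.0386], [0.0049, -0.0932, -0.9956, 1.5045], [0.0, 0.0, 0.0, 1.0]]
```

View pics/scene0.png

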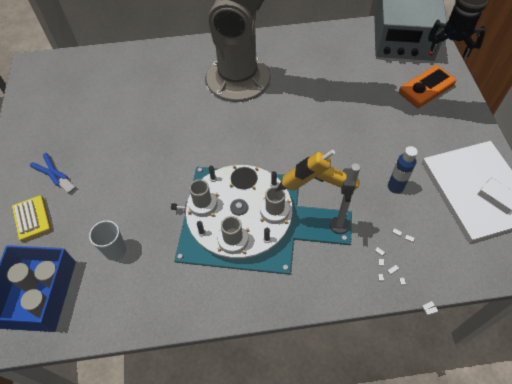

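View pics/top0.png

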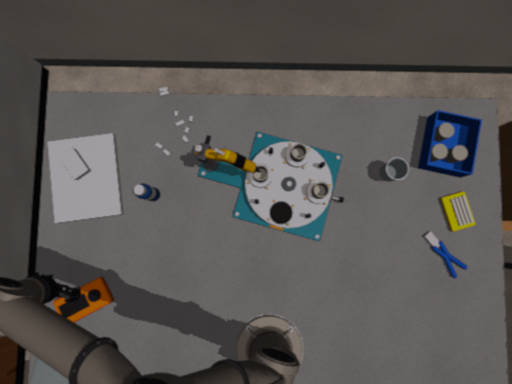

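The scene view shows the dial at about (240,210), with the empty nest towards the robot and the gun on the right. In the top view the dial is at (289,184), the gluing pot at (260,175), the empty nest at (281,213), the can at (146,191) and the beaker at (397,169).

```bash
cat > h.py <<'E'
import cv2,numpy as np
from bench import r
from scipy.spatial.transform import Rotation as R
def ray(n,uv,z):
    p=r.camera_params(n);T=np.array(p["world_from_camera"]);uv=np.atleast_2d(uv).astype(float)
    d=np.c_[(uv[:,0]-p["cx"])/p["fx"],(uv[:,1]-p["cy"])/p["fy"],np.ones(len(uv))]@T[:3,:3].T
    return T[:3,3]+d*((z-T[2,3])/d[:,2])[:,None]
def pix(n,X):
    p=r.camera_params(n);T=np.linalg.inv(np.array(p["world_from_camera"]));c=np.atleast_2d(X)@T[:3,:3].T+T[:3,3]
    return np.c_[c[:,0]/c[:,2]*p["fx"]+p["cx"],c[:,1]/c[:,2]*p["fy"]+p["cy"]]
def totool(dx):
    return R.from_rotvec(r.get_obs()["orientation"]).inv().apply(dx)*100
E
python3 - <<'E'
from h import *
for n,c in(("top",(289,184)),("scene",(240,210))):
    f=cv2.imread(f"pics/{n}0.png");hsv=cv2.cvtColor(f,cv2.COLOR_BGR2HSV)
    m=((hsv[...,2]>150)&(hsv[...,1]<60)).astype(np.uint8)
    nl,lab,st,ce=cv2.connectedComponentsWithStats(m)
    near=[i for i in range(1,nl) if abs(ce[i]-c).max()<25]; i=max(near,key=lambda i:st[i,4])
    cn=max(cv2.findContours((lab==i).astype(np.uint8),cv2.RETR_EXTERNAL,cv2.CHAIN_APPROX_NONE)[0],key=len)
    h=cv2.convexHull(cn)[:,0]; w=ray(n,h,0.06)[:,:2]
    c0,rad=cv2.minEnclosingCircle(w.astype(np.float32)); A=np.c_[2*w,np.ones(len(w))];s=np.linalg.lstsq(A,(w**2).sum(1),rcond=None)[0]
    print(n,st[i],"enc",c0,rad,"lsq",s[:2],np.sqrt(s[2]+s[:2]@s[:2]))
    d=(hsv[...,2]<60).astype(np.uint8)
    nl,lab,st,ce=cv2.connectedComponentsWithStats(d)
    for i in range(1,nl):
        if st[i,4]>5 and abs(ce[i]-c).max()<60: print(" dark",ce[i].round(1),st[i],ray(n,ce[i],.06)[0,:2].round(3),ray(n,ce[i],.12)[0,:2].round(3))
    t=cv2.inRange(hsv,(80,100,40),(100,255,200));t=cv2.morphologyEx(t,cv2.MORPH_OPEN,np.ones((3,3)))
    q=np.concatenate([k for k in cv2.findContours(t,cv2.RETR_EXTERNAL,cv2.CHAIN_APPROX_NONE)[0] if cv2.contourArea(k)>100 and abs(k[:,0].mean(0)-c).max()<90])[:,0]
    w=ray(n,q,.012)[:,:2]; print(" plate minarea",cv2.minAreaRect(w.astype(np.float32)))
f=cv2.imread("pics/top0.png")[125:245,190:350]; cv2.imwrite("pics/topc.png",cv2.resize(f,None,fx=5,fy=5,interpolation=cv2.INTER_CUBIC))
E
```

```text
top [ 246  142   85   86 3168] enc (0.5837723016738892, -0.059171099215745926) 0.15263888239860535 lsq [ 0.58378203 -0.05987225] 0.15101377597526391
 dark [300.6 147.7] [295 145  10   9  34] [ 0.715 -0.102] [ 0.702 -0.096]
 dark [270.2 150.6] [269 148   3   6  13] [0.702 0.007] [0.691 0.008]
 dark [239.2 162. ] [229 153  18  20 141] [0.659 0.116] [0.65  0.113]
 dark [294.4 158.4] [291 155  10   6  21] [ 0.675 -0.08 ] [ 0.665 -0.075]
 dark [321.1 164.8] [319 163   5   5  17] [ 0.654 -0.176] [ 0.645 -0.167]
 dark [259.4 168.9] [255 167  11   5  34] [0.636 0.044] [0.627 0.044]
 dark [324.3 187.3] [319 184   9  10  32] [ 0.574 -0.187] [ 0.567 -0.178]
 dark [313.7 193.9] [312 189   6   9  15] [ 0.55  -0.149] [ 0.544 -0.142]
 dark [340.4 199.6] [337 197   7   6  21] [ 0.531 -0.244] [ 0.526 -0.232]
 dark [256. 201.] [255 200   3   3   9] [0.521 0.054] [0.517 0.053]
 dark [280.6 212.2] [270 202  22  21 359] [ 0.483 -0.033] [ 0.48 -0.03]
 dark [307.6 215.4] [306 214   4   4  11] [ 0.473 -0.129] [ 0.471 -0.122]
 plate minarea ((0.6014103889465332, 0.007396131753921509), (0.4653715491294861, 0.32729408144950867), 75.16658782958984)
scene [ 186  164  105   93 4266] enc (0.582820475101471, -0.059024959802627563) 0.15569914877414703 lsq [ 0.58338365 -0.05950908] 0.15425641550937927
 dark [211.7 172.3] [209 167   6  12  45] [ 0.449 -0.127] [ 0.491 -0.124]
 dark [243.5 177.8] [232 168  24  20 377] [ 0.483 -0.033] [ 0.523 -0.035]
 dark [273.6 178.2] [272 172   4  13  46] [0.497 0.056] [0.537 0.049]
 dark [279.4 187.8] [275 184  10   8  36] [0.534 0.068] [0.572 0.061]
 dark [200.3 227.9] [198 223   6  10  35] [ 0.634 -0.174] [ 0.666 -0.169]
 dark [266.6 234.5] [265 229   4  11  37] [0.682 0.008] [0.712 0.004]
 plate minarea ((0.6653484106063843, -0.005693227052688599), (0.24109388887882233, 0.505068302154541), 11.45278549194336)
```

View pics/topc.png

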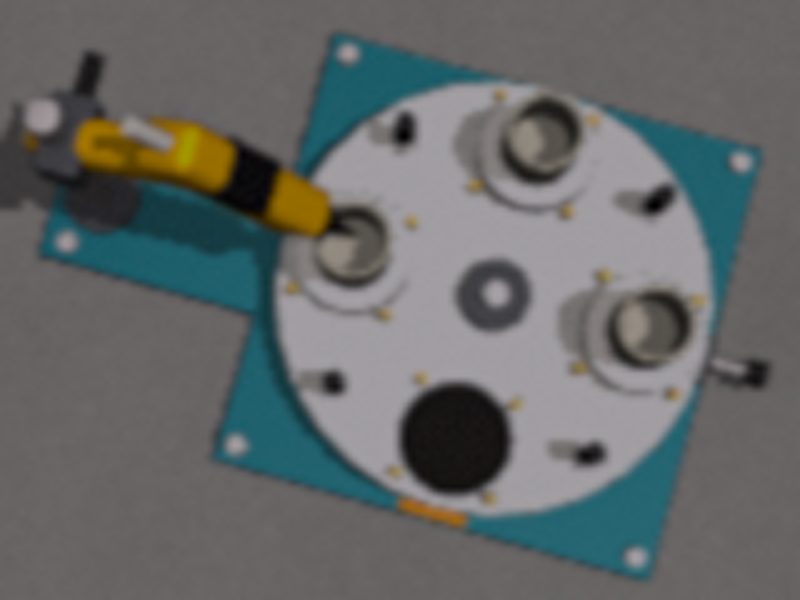

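```bash
cat >> h.py <<'E'
HUB=np.array([.5835,-.0595]);PSI=np.radians(-14.8)
def b2w(x,y,z=0):
    c,s=np.cos(PSI),np.sin(PSI);return np.array([HUB[0]+c*x-s*y,HUB[1]+s*x+c*y,z])
def rows(ws):
    p=r.get_obs()["tcp_pos"]
    for w in ws: print(np.round(totool(np.array(w)-p),2),np.round(w,3))
E
python3 - <<'E'
from h import *
M=R.from_rotvec(r.get_obs()["orientation"]).as_matrix();print(M.round(3),np.degrees(np.arctan2(M[1,1],M[0,1])))
a=b2w(-.122,-.092,.20)
rows([[.42,.15,.2],a])
E
```

```text
[[-0.928  0.372 -0.001]
 [ 0.372  0.928 -0.002]
 [-0.    -0.002 -1.   ]] 68.18279207708613
[-33.41 -37.9    0.88] [0.42 0.15 0.2 ]
[-45.39 -61.9    0.92] [ 0.442 -0.117  0.2  ]
```

Request:
move_arm(rows=[-3.3,-3.8,0,-7,-7,-8,0,-7,-10.4,-12,0,-7,-14,-16,0,-7,-17.5,-20,0,-7,-21,-24,0,-7,-24.5,-28,0,-7,-28,-31.5,0,-7,-31,-35,0.4,-7,-33.4,-37.9,0.9,-7], fingers=0)

```text
clock: 1.35
tcp_pos: [0.4204, 0.1486, 0.1999]
orientation: [0.407, 3.115, -0.0]
contact_force: [1.4, 0.1, 0.1]
grip_width: -0.0
gripper_force: 0.0
```

```bash
python3 - <<'E'
from h import *
print(r.get_obs()["grip_width"]);rows([b2w(-.122,-.092,.20),b2w(-.122,-.092,.105)])
E
```

```text
-4.983955131331487e-05
[-8.930e+00 -2.514e+01 -1.000e-02] [ 0.442 -0.117  0.2  ]
[ -8.93 -25.14   9.49] [ 0.442 -0.117  0.105]
```

Request:
move_arm(rows=[-1.5,-4.5,0,0,-3.2,-9,0,0,-4.8,-13.5,0,0,-6.5,-18,0,0,-8,-22.5,0,0,-8.9,-25.1,0,0,-8.9,-25.1,3,0,-8.9,-25.1,6,0,-8.9,-25.1,8,0,-8.9,-25.1,9.5,0])

```text
clock: 2.6
tcp_pos: [0.4414, -0.1147, 0.104]
orientation: [-0.405, -3.114, 0.0]
contact_force: [-1.0, 0.1, 0.3]
grip_width: -0.0
gripper_force: 0.0
```

```bash
python3 - <<'E'
from h import *
o=r.get_obs();print(o["tcp_pos"],o["contact_force"])
w=[]
for t in np.radians(np.arange(225,290,3.2)):
    w.append(b2w(.13*np.cos(t)-.0205,.13*np.sin(t),.105))
rows(w)
f=cv2.resize(r.grab_frame("scene")[120:280,140:320],None,fx=4,fy=3.7,interpolation=cv2.INTER_CUBIC)[:600];cv2.imwrite("pics/s1.png",f)
E
```

```text
[ 0.44138081 -0.11469535  0.10397159] [-0.95345385  0.13104521  0.27275569]
[-1.09 -0.23 -0.1 ] [ 0.451 -0.12   0.105]
[-1.62 -0.72 -0.1 ] [ 0.455 -0.126  0.105]
[-2.17 -1.19 -0.1 ] [ 0.459 -0.132  0.105]
[-2.75 -1.63 -0.11] [ 0.464 -0.137  0.105]
[-3.35 -2.03 -0.11] [ 0.469 -0.143  0.105]
[-3.98 -2.4  -0.11] [ 0.474 -0.148  0.105]
[-4.62 -2.74 -0.11] [ 0.479 -0.153  0.105]
[-5.29 -3.03 -0.11] [ 0.485 -0.158  0.105]
[-5.96 -3.29 -0.11] [ 0.491 -0.162  0.105]
[-6.65 -3.51 -0.11] [ 0.497 -0.166  0.105]
[-7.36 -3.7  -0.11] [ 0.503 -0.169  0.105]
[-8.07 -3.84 -0.11] [ 0.51  -0.172  0.105]
[-8.79 -3.94 -0.11] [ 0.516 -0.175  0.105]
[-9.51 -4.01 -0.11] [ 0.523 -0.178  0.105]
[-10.24  -4.03  -0.11] [ 0.53  -0.18   0.105]
[-10.96  -4.01  -0.11] [ 0.537 -0.182  0.105]
[-11.69  -3.95  -0.11] [ 0.544 -0.183  0.105]
[-12.41  -3.85  -0.12] [ 0.551 -0.184  0.105]
[-13.12  -3.71  -0.12] [ 0.559 -0.184  0.105]
[-13.82  -3.54  -0.12] [ 0.566 -0.184  0.105]
[-14.51  -3.32  -0.12] [ 0.573 -0.184  0.105]
```

View pics/s1.png

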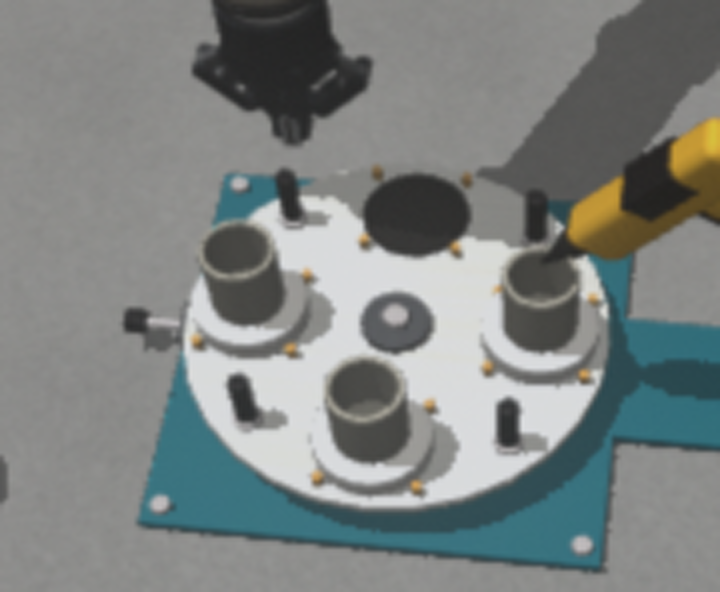

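The fingers stand behind the post, at (290,130) in the crop, with the post top at (285,175). I start pushing.

Request:
move_arm(rows=[-1.1,-0.1,0,0,-1.6,-0.5,0,0,-2.2,-1.0,0,0,-2.7,-1.4,0,0,-3.3,-1.8,0,0,-4.0,-2.2,0,0,-4.6,-2.5,0,0,-5.3,-2.8,0,0,-6.0,-3.1,0,0,-6.6,-3.3,0,0])

```text
clock: 3.9
tcp_pos: [0.4977, -0.1638, 0.105]
orientation: [0.405, 3.115, -0.0]
contact_force: [-0.6, -0.5, 0.1]
grip_width: 0.0001
gripper_force: 0.0
```

```bash
python3 - <<'E'
from h import *
o=r.get_obs();print(o["tcp_pos"],o["contact_force"])
w=[]
for t in np.radians(np.arange(255,297,3.5)):
    w.append(b2w(.13*np.cos(t)-.0205,.13*np.sin(t),.105))
rows(w)
f=cv2.resize(r.grab_frame("scene")[120:280,140:320],None,fx=4,fy=3.7,interpolation=cv2.INTER_CUBIC)[:600];cv2.imwrite("pics/s2.png",f)
E
```

```text
[ 0.4977267  -0.16383487  0.10497189] [-0.60874621 -0.52026623  0.09090736]
[-0.21 -0.28 -0.  ] [ 0.499 -0.167  0.105]
[-0.99 -0.46 -0.  ] [ 0.506 -0.171  0.105]
[-1.77 -0.59 -0.  ] [ 0.513 -0.174  0.105]
[-2.56 -0.68 -0.  ] [ 0.521 -0.177  0.105]
[-3.35 -0.72 -0.  ] [ 0.528 -0.179  0.105]
[-4.14 -0.71 -0.  ] [ 0.536 -0.181  0.105]
[-4.94 -0.65 -0.  ] [ 0.544 -0.183  0.105]
[-5.72 -0.54 -0.  ] [ 0.552 -0.184  0.105]
[-6.5  -0.39 -0.  ] [ 0.56  -0.184  0.105]
[-7.27 -0.18 -0.  ] [ 0.568 -0.184  0.105]
[-8.02  0.07 -0.  ] [ 0.575 -0.184  0.105]
[-8.76  0.36 -0.  ] [ 0.583 -0.183  0.105]
```

View pics/s2.png

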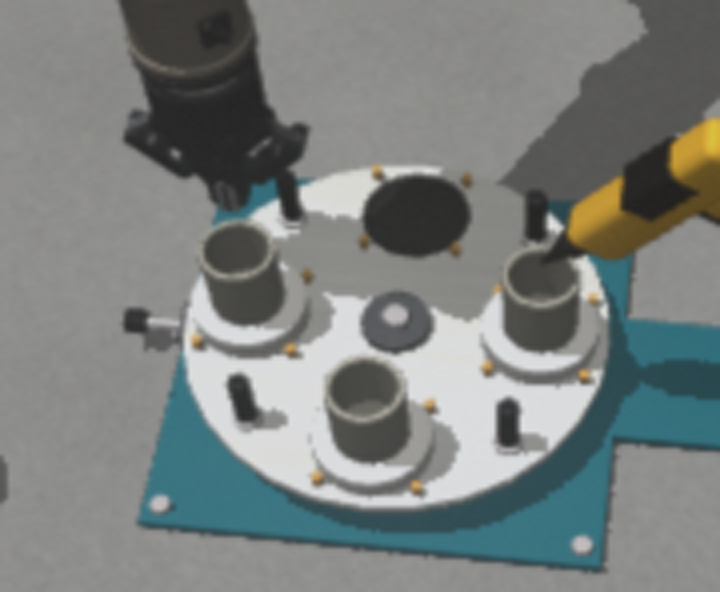

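The dial has not turned. The fingers at (225,195) slid past the outer side of the post at (290,195), because I had offset them along base x and not along the tangent. I go back up and start again directly behind the post, with the finger face square to the tangent.

```bash
python3 - <<'E'
from h import *
print(r.get_obs()["joints"].round(2))
g=lambda a,z:b2w(.13*np.cos(np.radians(a)),.13*np.sin(np.radians(a)),z)
rows([g(212,.185),g(212,.1)])
E
```

```text
[-0.17  0.39  0.45  2.03 -0.24  0.77  1.74]
[ 5.47  5.41 -8.  ] [ 0.459 -0.098  0.185]
[5.48 5.41 0.5 ] [ 0.459 -0.098  0.1  ]
```

Request:
move_arm(rows=[0,0,-4,0,0,0,-8,0,1.5,1.5,-8,10,3,3,-8,20,4.5,4.5,-8,30,5.5,5.4,-8,40,5.5,5.4,-6,45,5.5,5.4,-3,45,5.5,5.4,0.5,45,5.5,5.4,0.5,45])

```text
clock: 5.2
tcp_pos: [0.4559, -0.0971, 0.0984]
orientation: [-1.565, -2.719, 0.005]
contact_force: [1.1, -0.8, 0.4]
grip_width: 0.0003
gripper_force: 0.0
```

```bash
python3 - <<'E'
from h import *
o=r.get_obs();print(o["tcp_pos"],o["contact_force"],o["joints"].round(2))
g=lambda a,z:b2w(.13*np.cos(np.radians(a)),.13*np.sin(np.radians(a)),z)
rows([g(a,.1) for a in np.arange(215,282,3)])
f=cv2.resize(r.grab_frame("scene")[120:280,140:320],None,fx=4,fy=3.7,interpolation=cv2.INTER_CUBIC)[:600];cv2.imwrite("pics/s3.png",f)
E
```

```text
[ 0.45586816 -0.09709864  0.09835248] [ 1.11264221 -0.7593399   0.44846551] [-0.4   0.33  0.57  2.17 -0.26  0.72  0.87]
[-0.91  0.12 -0.17] [ 0.461 -0.104  0.1  ]
[-1.59  0.02 -0.17] [ 0.464 -0.111  0.1  ]
[-2.26 -0.05 -0.17] [ 0.467 -0.117  0.1  ]
[-2.94 -0.08 -0.17] [ 0.47  -0.123  0.1  ]
[-3.62 -0.07 -0.17] [ 0.473 -0.129  0.1  ]
[-4.3  -0.03 -0.17] [ 0.477 -0.134  0.1  ]
[-4.98  0.05 -0.18] [ 0.481 -0.14   0.1  ]
[-5.65  0.16 -0.18] [ 0.486 -0.145  0.1  ]
[-6.32  0.31 -0.18] [ 0.49 -0.15  0.1 ]
[-6.97  0.49 -0.18] [ 0.495 -0.155  0.1  ]
[-7.62  0.71 -0.19] [ 0.5   -0.159  0.1  ]
[-8.25  0.96 -0.19] [ 0.506 -0.164  0.1  ]
[-8.87  1.24 -0.19] [ 0.511 -0.168  0.1  ]
[-9.47  1.56 -0.19] [ 0.517 -0.171  0.1  ]
[-10.06   1.9   -0.2 ] [ 0.523 -0.174  0.1  ]
[-10.63   2.28  -0.2 ] [ 0.529 -0.178  0.1  ]
[-11.17   2.68  -0.2 ] [ 0.535 -0.18   0.1  ]
[-11.7    3.12  -0.21] [ 0.542 -0.183  0.1  ]
[-12.2    3.58  -0.21] [ 0.548 -0.185  0.1  ]
[-12.68   4.06  -0.21] [ 0.555 -0.186  0.1  ]
[-13.13   4.57  -0.22] [ 0.561 -0.188  0.1  ]
[-13.55   5.1   -0.22] [ 0.568 -0.189  0.1  ]
[-13.94   5.66  -0.22] [ 0.575 -0.189  0.1  ]
```

View pics/s3.png

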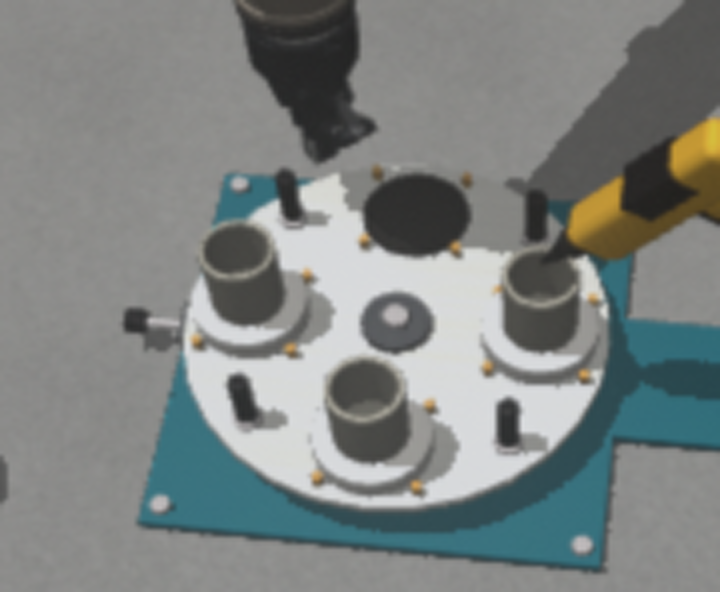

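```bash
python3 - <<'E'
from h import *
for X in([.4559,-.0971,.0844],[.4559,-.0971,.12],[.471,-.1245,.12],[.471,-.1245,.06]):
    u,v=pix("scene",X)[0];print(X,(u-140)*4,(v-120)*3.7)
E
```

```text
[0.4559, -0.0971, 0.0844] 323.34409359546294 179.47641734752423
[0.4559, -0.0971, 0.12] 319.1213221923167 153.5931742310183
[0.471, -0.1245, 0.12] 283.45896043929906 173.2381929461163
[0.471, -0.1245, 0.06] 291.83464442574893 215.78245559542304
```

Request:
move_arm(rows=[0,0,0.7,0,0,0,1.4,0,0,0,1.4,0,-0.6,0,1.4,0,-1.0,0,1.4,0,-1.4,0,1.4,0,-1.7,0,1.4,-2,-2.0,0,1.4,-4,-2.0,0,1.4,-4])

```text
clock: 6.38
tcp_pos: [0.4682, -0.115, 0.086]
orientation: [1.47, 2.776, -0.0]
contact_force: [-0.2, -0.1, -0.4]
grip_width: 0.0003
gripper_force: 0.1
```

```bash
python3 - <<'E'
from h import *
o=r.get_obs();print(o["tcp_pos"],o["contact_force"])
g=lambda a,z:b2w(.13*np.cos(np.radians(a)),.13*np.sin(np.radians(a)),z)
rows([g(a,.086) for a in np.arange(215,300,4)])
p=np.array(o["tcp_pos"])[:2]-HUB;print(np.degrees(np.arctan2(p[1],p[0])-PSI)%360,np.hypot(*p))
f=cv2.resize(r.grab_frame("scene")[120:280,140:320],None,fx=4,fy=3.7,interpolation=cv2.INTER_CUBIC)[:600];cv2.imwrite("pics/s4.png",f)
E
```

```text
[ 0.46823971 -0.11497376  0.08601793] [-0.2330058  -0.08503672 -0.43475025]
[1.25 0.04 0.  ] [ 0.461 -0.104  0.086]
[ 0.37 -0.15  0.  ] [ 0.465 -0.113  0.086]
[-0.53 -0.28  0.  ] [ 0.469 -0.121  0.086]
[-1.44 -0.34  0.  ] [ 0.473 -0.129  0.086]
[-2.34 -0.34  0.  ] [ 0.479 -0.136  0.086]
[-3.25 -0.28  0.  ] [ 0.484 -0.143  0.086]
[-4.15 -0.15  0.  ] [ 0.49  -0.15   0.086]
[-5.04  0.04  0.  ] [ 0.497 -0.156  0.086]
[-5.91  0.29  0.01] [ 0.504 -0.162  0.086]
[-6.76  0.6   0.01] [ 0.511 -0.168  0.086]
[-7.59  0.97  0.01] [ 0.519 -0.172  0.086]
[-8.39  1.39  0.01] [ 0.527 -0.177  0.086]
[-9.16  1.87  0.01] [ 0.535 -0.18   0.086]
[-9.89  2.41  0.01] [ 0.544 -0.183  0.086]
[-1.059e+01  2.990e+00  1.000e-02] [ 0.552 -0.186  0.086]
[-1.124e+01  3.620e+00  1.000e-02] [ 0.561 -0.188  0.086]
[-1.185e+01  4.300e+00  1.000e-02] [ 0.57  -0.189  0.086]
[-1.241e+01  5.010e+00  1.000e-02] [ 0.579 -0.189  0.086]
[-1.291e+01  5.760e+00  1.000e-02] [ 0.588 -0.189  0.086]
[-1.337e+01  6.550e+00  1.000e-02] [ 0.598 -0.189  0.086]
[-1.377e+01  7.360e+00  1.000e-02] [ 0.607 -0.187  0.086]
[-1.411e+01  8.210e+00  1.000e-02] [ 0.615 -0.186  0.086]
220.50110214013367 0.1279150982554009
```

View pics/s4.png

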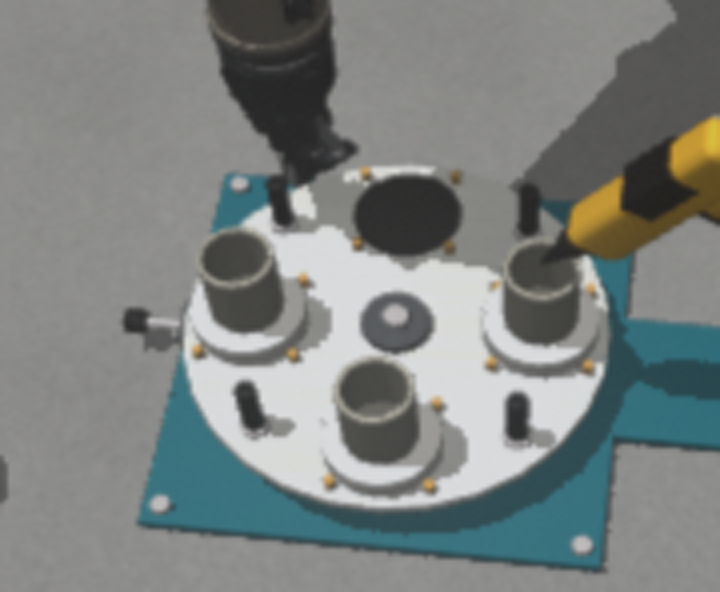

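The dial has turned about 5° counter-clockwise: the post at (280,200) has moved from (290,195), with the fingers at (300,180) behind it. I carry on along the arc.

Request:
move_arm(rows=[-0.5,-0.2,0.3,-2,-1.4,-0.3,0.4,-6,-2.3,-0.3,0.4,-10,-3.2,-0.2,0.4,-14,-4.1,-0.1,0.4,-18,-5.0,0.1,0.4,-22,-5.9,0.3,0.4,-26,-6.8,0.6,0.4,-30,-7.6,1.0,0.4,-34,-8.4,1.4,0.4,-38])

```text
clock: 7.68
tcp_pos: [0.5234, -0.1753, 0.0811]
orientation: [-0.483, -3.097, -0.002]
contact_force: [-10.3, 2.4, 3.5]
grip_width: -0.0002
gripper_force: 5.2
```

```bash
python3 - <<'E'
from h import *
o=r.get_obs();print(o["tcp_pos"],o["contact_force"])
g=lambda a,z:b2w(.13*np.cos(np.radians(a)),.13*np.sin(np.radians(a)),z)
p=np.array(o["tcp_pos"])[:2]-HUB;print(np.degrees(np.arctan2(p[1],p[0])-PSI)%360,np.hypot(*p))
rows([g(a,.083) for a in np.arange(260,295,4)])
f=cv2.resize(r.grab_frame("scene")[120:280,140:320],None,fx=4,fy=3.7,interpolation=cv2.INTER_CUBIC)[:600];cv2.imwrite("pics/s5.png",f)
E
```

```text
[ 0.52339611 -0.17534297  0.08107292] [-10.34261818   2.43651765   3.49041979]
257.37793998491617 0.1305069764034897
[-0.6  -0.04 -0.2 ] [ 0.529 -0.178  0.083]
[-1.5  -0.12 -0.2 ] [ 0.537 -0.181  0.083]
[-2.41 -0.13 -0.21] [ 0.546 -0.184  0.083]
[-3.31 -0.09 -0.22] [ 0.555 -0.186  0.083]
[-4.21  0.02 -0.22] [ 0.564 -0.188  0.083]
[-5.1   0.19 -0.23] [ 0.573 -0.189  0.083]
[-5.98  0.43 -0.23] [ 0.582 -0.189  0.083]
[-6.84  0.72 -0.24] [ 0.591 -0.189  0.083]
[-7.68  1.07 -0.25] [ 0.6   -0.188  0.083]
```

View pics/s5.png

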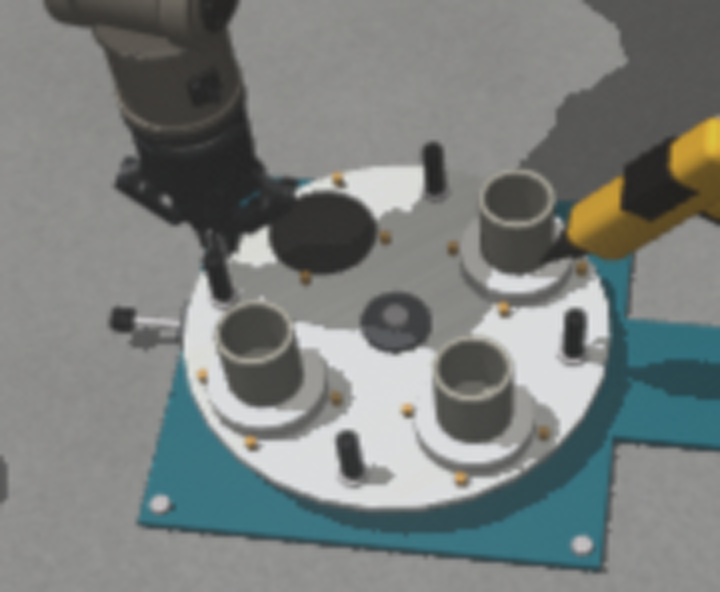

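The dial is about 40° round, the fingers at (215,240) are still behind the post at (218,275), and the pots are standing. I push past the half-way point and let the spring finish.

Request:
move_arm(rows=[-0.6,0,0,-3,-1.5,-0.1,0,-7,-2.4,-0.1,0,-11,-3.3,-0.1,0,-14,-4.2,0,0,-14,-5.0,0.1,0,-14,-5.0,0.1,0,-14,-5.0,0.1,0,-14,-5.0,0.1,0,-14,-5.0,0.1,0,-14])

```text
clock: 8.98
tcp_pos: [0.5745, -0.1905, 0.0821]
orientation: [0.105, 3.14, 0.0]
contact_force: [0.9, 0.5, -0.8]
grip_width: 0.0001
gripper_force: 0.0
```

```bash
python3 - <<'E'
from h import *
o=r.get_obs();print(o["contact_force"],o["orientation"],o["joints"].round(2))
rows([o["tcp_pos"]+[0,0,.13], b2w(-.105,0,.2)])
f=cv2.resize(r.grab_frame("scene")[120:280,140:320],None,fx=4,fy=3.7,interpolation=cv2.INTER_CUBIC)[:600];cv2.imwrite("pics/s6.png",f)
E
```

```text
[ 0.88976714  0.47922015 -0.78212629] [1.04874581e-01 3.13979418e+00 4.07211632e-05] [ 0.01  0.52  0.28  1.85 -0.19  0.8   1.89]
[ -0.   0. -13.] [ 0.575 -0.191  0.212]
[ 10.29  15.13 -11.79] [ 0.482 -0.033  0.2  ]
```

View pics/s6.png

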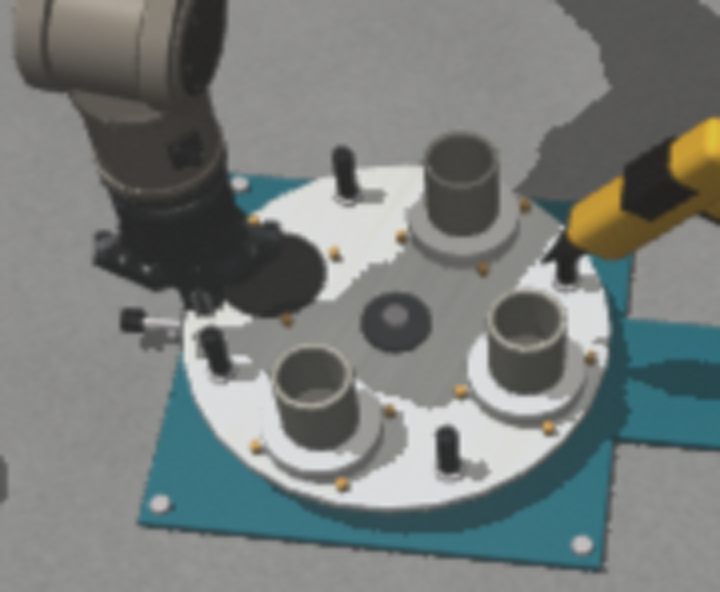

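The dial is at about 65° and the spring is pulling it on. I lift clear, open the fingers and go above the unloading nest.

Request:
move_arm(rows=[0,0,-4,0,0,0,-8,0,0,0,-13,0,2.6,3.8,-13,3,5.2,7.6,-13,6,7.8,11.4,-13,9,9.3,13.7,-13,11,10.3,15.1,-13,11,10.3,15.1,-13,11,10.3,15.1,-13,11], fingers=1)

```text
clock: 10.28
tcp_pos: [0.4824, -0.0338, 0.2121]
orientation: [0.406, 3.115, -0.0]
contact_force: [0.3, -0.0, -0.3]
grip_width: 0.0856
gripper_force: 0.0
```

```bash
python3 - <<'E'
from h import *
f=r.grab_frame("scene");cv2.imwrite("pics/s7s.png",f)
o=r.get_obs();print(o["contact_force"],o["grip_width"]);M=R.from_rotvec(o["orientation"]).as_matrix();print(np.degrees(np.arctan2(M[1,1],M[0,1])))
rows([b2w(-.105,0,.21)])
cv2.imwrite("pics/s7.png",cv2.resize(f[120:280,140:320],None,fx=4,fy=3.7,interpolation=cv2.INTER_CUBIC)[:600])
# black posts/nest in scene after turn
hsv=cv2.cvtColor(f,cv2.COLOR_BGR2HSV);d=(hsv[...,2]<60).astype(np.uint8)
nl,lab,st,ce=cv2.connectedComponentsWithStats(d)
for i in range(1,nl):
    if st[i,4]>8 and abs(ce[i]-(240,210)).max()<60: print(ce[i].round(1),st[i],ray("scene",ce[i],.06)[0,:2].round(3),ray("scene",ce[i],.09)[0,:2].round(3))
for b in((-.092,-.092),(.092,-.092),(.092,.092)):print(b2w(*b))
print("empty nest exp",b2w(0,-.105))
E
```

```text
[ 0.36535247 -0.71647828 -0.24781009] 0.08545484189777659
75.10804417272936
[0.07 0.11 0.21] [ 0.482 -0.033  0.21 ]
[225.8 166.3] [224 161   5  12  42] [ 0.432 -0.082] [ 0.454 -0.082]
[207.1 193.9] [196 184  24  21 380] [ 0.524 -0.146] [ 0.543 -0.144]
[281.  189.6] [277 184   9  12  54] [0.541 0.072] [0.559 0.068]
[193.6 215.2] [191 210   6  11  34] [ 0.59 -0.19] [ 0.607 -0.187]
[251.5 242.4] [250 239   4   8  31] [ 0.7   -0.037] [ 0.714 -0.038]
[ 0.47105124 -0.12494674  0.        ]
[ 0.64894674 -0.17194876  0.        ]
[0.69594876 0.00594674 0.        ]
empty nest exp [ 0.5566782  -0.16101646  0.        ]
```

View pics/s7.png

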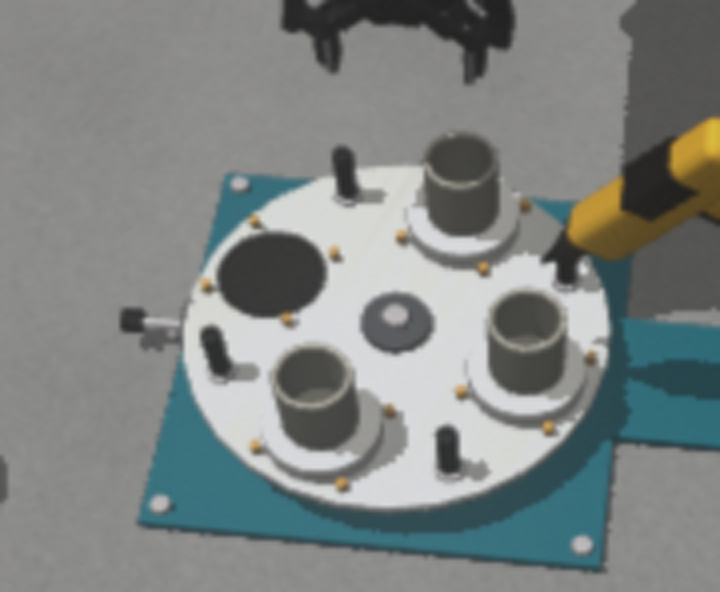

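The pots are standing, but the dial is only about 70° round: the empty nest is at (270,273) and the knob is still out. I check whether it is still moving.

Request:
move_arm(rows=[0,0,-1,0,0,0,-1,0,0,0,-1,0,0,0,-1,0])

```text
clock: 10.82
tcp_pos: [0.4819, -0.0331, 0.2219]
orientation: [-0.405, -3.115, 0.0]
contact_force: [0.3, -1.2, 0.1]
grip_width: 0.0852
gripper_force: 0.0
```

```bash
cat >> h.py <<'E'
def dial():
    f=r.grab_frame("scene");d=(f.max(2)<60).astype(np.uint8);nl,lab,st,ce=cv2.connectedComponentsWithStats(d)
    for i in range(1,nl):
        v=ray("scene",ce[i],.06)[0,:2]-HUB
        if 250<st[i,4]<500 and abs(np.hypot(*v)-.105)<.015: return np.degrees(np.arctan2(v[1],v[0])-PSI)%360-180,np.hypot(*v),st[i]
E
python3 - <<'E'
from h import *
print(dial());o=r.get_obs();print(o["clock"])
g=lambda a,z:b2w(.13*np.cos(np.radians(a)),.13*np.sin(np.radians(a)),z)
rows([g(272,.222),g(272,.082)])
E
```

```text
(np.float64(70.20145150703448), np.float64(0.10529651300509484), array([196, 184,  24,  21, 381], dtype=int32))
10.875
[-10.97 -12.95  -0.02] [ 0.555 -0.186  0.222]
[-10.97 -12.95  13.98] [ 0.555 -0.186  0.082]
```

Request:
move_arm(rows=[-3,-4,0,-5,-6,-8,0,-10,-9,-11,0,-15,-11,-13,0,-20,-11,-13,0,-20,-11,-13,4,-20,-11,-13,8,-20,-11,-13,12,-20,-11,-13,13.6,-20,-11,-13,13.6,-20], fingers=0)

```text
clock: 12.12
tcp_pos: [0.5545, -0.186, 0.0855]
orientation: [0.142, -3.137, -0.001]
contact_force: [-0.6, -0.7, 1.3]
grip_width: 0.0002
gripper_force: 0.0
```

```bash
python3 - <<'E'
from h import *
o=r.get_obs();print(dial(),o["contact_force"])
g=lambda a,z:b2w(.13*np.cos(np.radians(a)),.13*np.sin(np.radians(a)),z)
rows([g(a,.086) for a in np.arange(276,309,4)])
E
```

```text
None [-0.55563205 -0.66686567  1.34974111]
[-0.8  -0.22  0.07] [ 0.564 -0.188  0.086]
[-1.69 -0.4   0.07] [ 0.573 -0.189  0.086]
[-2.58 -0.53  0.07] [ 0.582 -0.189  0.086]
[-3.49 -0.59  0.07] [ 0.591 -0.189  0.086]
[-4.4  -0.59  0.07] [ 0.6   -0.188  0.086]
[-5.3  -0.53  0.07] [ 0.609 -0.187  0.086]
[-6.2  -0.4   0.08] [ 0.618 -0.185  0.086]
[-7.09 -0.21  0.08] [ 0.626 -0.182  0.086]
[-7.96  0.04  0.08] [ 0.635 -0.179  0.086]
```

Request:
move_arm(rows=[-0.8,-0.2,0,0,-1.7,-0.4,0,0,-2.2,-0.5,0,-2,-2.6,-0.5,0,-4,-3.0,-0.6,0,-6,-3.5,-0.6,0,-8,-3.5,-0.6,0,-8])

```text
clock: 13.05
tcp_pos: [0.5908, -0.1895, 0.0859]
orientation: [-0.362, 3.12, 0.0]
contact_force: [-0.2, 0.6, 0.0]
grip_width: -0.0001
gripper_force: 0.0
```

```bash
python3 - <<'E'
from h import *
o=r.get_obs();print(dial(),o["contact_force"],o["moment"])
g=lambda a,z:b2w(.13*np.cos(np.radians(a)),.13*np.sin(np.radians(a)),z)
rows([g(a,.086) for a in np.arange(288,309,4)])
f=cv2.imread("pics/s7s.png");h=r.grab_frame("scene");cv2.imwrite("pics/s8s.png",h)
for n,f in(("s7",f),("s8",h)):
    d=(f.max(2)<60).astype(np.uint8);nl,lab,st,ce=cv2.connectedComponentsWithStats(d)
    for i in range(1,nl):
        if st[i,4]>8 and abs(ce[i]-(240,210)).max()<60:
            v=ray("scene",ce[i],.09)[0,:2]-HUB;print(n,ce[i].round(1),st[i,4],np.degrees(np.arctan2(v[1],v[0])-PSI)%360,np.hypot(*v))
E
```

```text
None [-0.20752776  0.61925539  0.01087423] [0.02453899 0.02778401 0.02905515]
[-0.02  0.02 -0.01] [ 0.591 -0.189  0.086]
[-0.92 -0.11 -0.01] [ 0.6   -0.188  0.086]
[-1.83 -0.17 -0.01] [ 0.609 -0.187  0.086]
[-2.73 -0.17 -0.01] [ 0.618 -0.185  0.086]
[-3.64 -0.11 -0.01] [ 0.626 -0.182  0.086]
[-4.54  0.02 -0.  ] [ 0.635 -0.179  0.086]
s7 [225.8 166.3] 42 204.44305089720012 0.1314276601756411
s7 [207.1 193.9] 380 259.17990836086574 0.09404358129516281
s7 [281.  189.6] 54 115.54713588190576 0.12974364587631024
s7 [193.6 215.2] 34 295.34999380662777 0.12994361931572496
s7 [251.5 242.4] 31 24.302834496043822 0.13246116736107763
s8 [223.8 166.8] 43 207.1844978372463 0.13142770509546303
s8 [191.7 192.2] 1305 262.34887482264367 0.13896723730663402
s8 [280.3 188.7] 52 117.06529851045526 0.12914109184343633
s8 [253.8 241.1] 40 27.38299671096659 0.13087607985793964
```

Request:
move_arm(rows=[-0.5,-0.1,0,-2,-0.9,-0.1,0,-4,-1.4,-0.2,0,-6,-1.8,-0.2,0,-8,-2.3,-0.2,0,-10,-2.7,-0.2,0,-12,-3.1,-0.1,0,-14,-3.1,-0.1,0,-14])

```text
clock: 14.15
tcp_pos: [0.6215, -0.1829, 0.0861]
orientation: [-0.74, 3.052, 0.001]
contact_force: [-0.1, 0.3, 0.3]
grip_width: 0.0001
gripper_force: 0.0
```

```bash
cat >> h.py <<'E'
def posts():
    f=r.grab_frame("scene");d=(f.max(2)<60).astype(np.uint8);nl,lab,st,ce=cv2.connectedComponentsWithStats(d)
    for i in range(1,nl):
        v=ray("scene",ce[i],.09)[0,:2]-HUB
        if st[i,4]<70 and abs(np.hypot(*v)-.13)<.006: print("post",np.degrees(np.arctan2(v[1],v[0])-PSI)%90+45,np.hypot(*v))
E
python3 - <<'E'
from h import *
posts();o=r.get_obs();print(o["contact_force"])
g=lambda a,z:b2w(.13*np.cos(np.radians(a)),.13*np.sin(np.radians(a)),z)
rows([g(a,.086) for a in np.arange(302,313,2)])
E
```

```text
post 84.97132637076515 0.13152210644730414
post 85.33921631102032 0.13012562652591797
[-0.03349893 -0.58721853  0.43612992]
[-0.03 -0.1   0.01] [ 0.622 -0.184  0.086]
[-0.47 -0.17  0.01] [ 0.626 -0.182  0.086]
[-0.92 -0.22  0.01] [ 0.631 -0.181  0.086]
[-1.38 -0.26  0.01] [ 0.635 -0.179  0.086]
[-1.83 -0.29  0.01] [ 0.639 -0.177  0.086]
[-2.28 -0.29  0.01] [ 0.643 -0.175  0.086]
```

Request:
move_arm(rows=[-0.3,-0.15,0,-2,-0.6,-0.2,0,-3,-0.9,-0.2,0,-4,-1.1,-0.25,0,-4,-1.1,-0.25,0,-4,-1.1,-0.25,0,-4])

```text
clock: 14.95
tcp_pos: [0.6319, -0.1807, 0.086]
orientation: [-0.844, 3.026, -0.0]
contact_force: [-1.0, 0.3, -0.4]
grip_width: -0.0003
gripper_force: 0.3
```

```bash
python3 - <<'E'
from h import *
posts();o=r.get_obs();print(o["contact_force"])
E
```

```text
post 89.52355910552143 0.13090532815741363
post 90.4762112764538 0.13157783111557692
post 73.62607478124565 0.12765602601372042
post 89.68110076056414 0.13003849811639823
[ 0.2845469  -0.9039274   0.09597811]
```

The dial is at 90°. I back off, lift and go over the unloading nest.

```bash
python3 - <<'E'
from h import *
o=r.get_obs();M=R.from_rotvec(o["orientation"]).as_matrix();print(np.degrees(np.arctan2(M[1,1],M[0,1])))
rows([b2w(-.105,0,.216)])
E
```

```text
121.17618069414546
[  5.16  20.43 -13.  ] [ 0.482 -0.033  0.216]
```

Request:
move_arm(rows=[1.5,0,0,0,1.5,0,-5,0,1.5,0,-10,0,1.5,0,-13,6,2.2,4,-13,15,3,8,-13,24,3.7,12,-13,33,4.4,16,-13,41,5.2,20.4,-13,46,5.2,20.4,-13,46], fingers=1)

```text
clock: 16.25
tcp_pos: [0.4794, -0.0313, 0.216]
orientation: [-0.4, -3.115, -0.002]
contact_force: [-0.1, 0.8, -0.2]
grip_width: 0.0854
gripper_force: 0.0
```

```bash
python3 - <<'E'
from h import *
posts();print(dial());o=r.get_obs();M=R.from_rotvec(o["orientation"]).as_matrix();print(o["grip_width"],np.degrees(np.arctan2(M[1,1],M[0,1])),o["tcp_pos"])
# pot cup: difference around expected location: grey cup vs white foot
f=r.grab_frame("scene");cv2.imwrite("pics/s9s.png",f)
hsv=cv2.cvtColor(f,cv2.COLOR_BGR2HSV)
for b in((-.105,0),(0,.105),(.105,0)):
    w=b2w(*b,0);u,v=pix("scene",w+[0,0,.12])[0].astype(int)
    t=(f.max(2)<140)&(f.max(2)>40);m=np.zeros(t.shape,np.uint8);m[v-22:v+22,u-18:u+18]=t[v-22:v+22,u-18:u+18]
    m=cv2.morphologyEx(m,cv2.MORPH_OPEN,np.ones((5,5)));nl,lab,st,ce=cv2.connectedComponentsWithStats(m)
    i=1+st[1:,4].argmax();print(b,"exp",pix("scene",w+[0,0,.119])[0].round(1),"cup",ce[i].round(1),st[i],"rim exp",pix("scene",w+[0,0,.154])[0].round(1))
E
```

```text
post 89.20215805956886 0.13120092694490773
post 89.92106578598313 0.13015823726403894
post 73.68865035847497 0.12899245542389262
post 89.95164400677778 0.13060781314710979
post 88.63330123417919 0.13326732083910608
(np.float64(90.5555857816417), np.float64(0.10748941713479701), array([191, 194,  24,  21, 376], dtype=int32))
0.0852888631438533 75.2209293327203 [ 0.48159723 -0.03367784  0.21637767]
(-0.105, 0) exp [242.7 166.3] cup [244.8 164. ] [233 144  23  37 545] rim exp [242.1 159.1]
(0, 0.105) exp [274.9 200.5] cup [276.6 195.9] [266 178  26  38 640] rim exp [275.1 193.8]
(0.105, 0) exp [231.7 230.2] cup [231.8 231. ] [222 217  21  28 444] rim exp [230.8 224.1]
```

Request:
move_arm(rows=[0,0.2,2.5,0,0,0.2,5,0,0,0.2,7,0,0,0.2,8.5,0,0,0.2,9.4,0,0,0.2,9.4,0])

```text
clock: 17.15
tcp_pos: [0.4821, -0.0315, 0.1216]
orientation: [-0.406, -3.115, 0.001]
contact_force: [-0.4, 0.4, 0.6]
grip_width: 0.0853
gripper_force: 0.0
```

Request:
move_arm(rows=[0,0,0,0,0,0,0,0,0,0,0,0,0,0,0,0,0,0,0,0,0,0,0,0,0,0,0,0], fingers=0, newtons=30)

```text
clock: 18.02
tcp_pos: [0.4829, -0.0312, 0.123]
orientation: [0.405, 3.114, 0.001]
contact_force: [-0.5, -0.6, 4.4]
grip_width: 0.0517
gripper_force: 30.4
```

```bash
python3 - <<'E'
from h import *
o=r.get_obs();print(o["contact_force"],o["moment"],o["grip_width"],o["gripper_force"],o["tcp_pos"]);print(dial());posts()
E
```

```text
[-0.53781575 -0.55218588  4.40897284] [-0.00354768  0.2274476   0.0191585 ] 0.05172291241431582 30.38433906622231 [ 0.4829148  -0.03117762  0.12300358]
(np.float64(90.25986871295879), np.float64(0.10660757158915769), array([191, 194,  25,  21, 390], dtype=int32))
post 89.16266811863244 0.1316156272009255
post 89.96333680301947 0.13057210813417464
post 73.54313415244387 0.12807879223513952
post 90.18586708595714 0.1305797317098677
post 88.65538343128028 0.1328356652391247
```

Request:
move_arm(rows=[0,0,0,0,0,0,0,0,0,0,-0.3,0,0,0,-0.7,0,0,0,-1.2,0,0,0,-1.6,0,0,0,-2,0,0,0,-2,0,0,0,-2,0], newtons=45)

```text
clock: 19.25
tcp_pos: [0.4821, -0.0312, 0.1419]
orientation: [-0.405, -3.115, 0.0]
contact_force: [0.5, 1.0, -1.8]
grip_width: 0.0511
gripper_force: 47.0
```

```bash
python3 - <<'E'
from h import *
o=r.get_obs();print(o["contact_force"],o["moment"],o["grip_width"],o["gripper_force"],o["tcp_pos"])
f=r.grab_frame("scene");cv2.imwrite("pics/s10s.png",f);g=f.max(2)
# foot: white pixels of pot; print rows of brightness near column of the nest
u,v=pix("scene",b2w(-.105,0,.08))[0];print(u,v,pix("scene",np.array([b2w(-.105,0,.08),b2w(-.105,0,.104),b2w(-.105,0,.174)])).round(1).tolist())
for row in range(int(v)-34,int(v)+26,2): print(row,' '.join(f"{x:3d}" for x in g[row,int(u)-26:int(u)+28:2]))
E
```

```text
[ 0.4941006   1.0150647  -1.77972565] [ 0.04503176 -0.01474322 -0.02601402] 0.05106795433916882 46.99565643444657 [ 0.48209211 -0.03118687  0.14192034]
243.31509829479535 173.84764090941735 [[243.3, 173.8], [242.9, 169.2], [241.8, 154.9]]
139  60  41  43  41  65 135  99  39  39  39  39  38  37  39  39  38  37  37  43 125 125  56  43  38  50 132 135
141 120  43  41  42  48  92  58  42  40  39  39  39  38  38  37  38  38  39  40 100 134  87  41  38  74 133 132
143 136  60  41  43  45  46  45  41  41  78  68  81  80  57  48  40  37  41  39  53 122  61  38  39 104 134 135
145 140 120  43  42  43  44  42  40  51 134 139 139 141 139 130  58  38  39  41  42  45  40  37  57 132 137 137
147 142 139  75  52  66  48  41  40  62 138 142 141 143 140 138 118  48  38  40  42  42  38  39  78 137 138 136
149 141 140 141 135 143 105  43  52  53 136 143 147 128 131 148 140 119  49  39  38  38  37  41 127 138 136 138
151 142 141 142 143 141 133  50  70  49 116 103  69  67  67  71  74  99  79  41  41 120  99  89 136 138 138 140
153 140 139 140 139 140 132  53  67  51  82  65  65  66  66  68  71  66  63  
[... 1798 characters left out ...]
 135 143 144 143 136 135 133
187 216 217 216 214 216 216 212 167 198 185  89  58  54  53  52  52  56  85 135 121 156 213 216 203 139 136 137
189 216 216 216 215 216 216 215 216 216 216 212 194 162 108 104 130 134 142 140 150 213 216 217 215 205 194 150
191 214 216 216 215 216 216 217 216 217 217 216 215 216 214 215 215 215 215 216 215 215 216 216 216 217 162  84
193 192 208 215 216 216 216 216 216 216 216 216 216 216 216 216 216 215 216 217 216 216 216 215 216 208 127  67
195 110 160 215 216 216 216 216 216 216 216 216 216 216 217 217 216 215 216 216 216 216 216 216 217 180 106  66
197 200 215 216 216 217 217 216 218 216 217 216 214 217 216 217 216 215 216 216 217 216 217 216 210 168 135  67
```

The pot has come up level with the tool: its rim front is at row 163, where I expected it at +20 mm, and the load is about 1.8 N. I lift on to 10 cm.

Request:
move_arm(rows=[0,0,-1,0,0,0,-2.2,0,0,0,-3.5,0,0,0,-4.8,0,0,0,-6,0,0,0,-7,0,0,0,-7.7,0,0,0,-8,0,0,0,-8,0,0,0,-8,0])

```text
clock: 20.55
tcp_pos: [0.4819, -0.0312, 0.2216]
orientation: [-0.405, -3.115, 0.0]
contact_force: [1.1, -0.8, -1.3]
grip_width: 0.0511
gripper_force: 47.2
```

Request:
move_arm(rows=[0,0,0,0,0,0,0,0,0,0,0,0,0,0,0,0,0,0,0,0,0,0,0,0])

```text
clock: 21.3
tcp_pos: [0.4822, -0.0312, 0.222]
orientation: [0.405, 3.115, 0.0]
contact_force: [0.1, -0.3, -1.9]
grip_width: 0.0508
gripper_force: 47.2
```

```bash
python3 - <<'E'
from h import *
o=r.get_obs();print(o["contact_force"],o["moment"],o["grip_width"],o["gripper_force"],o["tcp_pos"],abs(o["qvel"]).max());print(dial());posts()
f=r.grab_frame("scene");g=f.max(2)
print(pix("scene",np.array([b2w(-.105,0,z) for z in(.16,.184,.254)])).round(1).tolist())
for row in range(120,182,3): print(row,' '.join(f"{x:3d}" for x in g[row,214:272:2]))
E
```

```text
[ 0.10098697 -0.27187969 -1.94826826] [ 0.00580713  0.00772428 -0.00095225] 0.05076834063628942 47.203560154885054 [ 0.48217046 -0.03119713  0.22199314] 0.0009641100541150113
(np.float64(-1.4717307775469237), np.float64(0.10216386825314144), array([232, 169,  25,  19, 360], dtype=int32))
post 89.16266811863244 0.1316156272009255
post 89.92106578598313 0.13015823726403894
post 73.60682993036917 0.12856137831683315
post 82.10063265192579 0.1250301603358492
post 90.79945135444129 0.13106039109120393
post 88.67639565563735 0.13337197555724808
[[242.0, 157.9], [241.6, 152.8], [240.4, 136.8]]
120  85  39  40  39  46 133 131  48  37  36  37  36  36  36  36  36  36  37  35  39 129 135 114  51  36  39 127 136 137
123 141  60  39  41  45  47  50  41  38  40  61  54  56  54  42  37  37  36  39  37  55 126 105  36  36  67 135 136 139
126 142 134  46  41  41  41  42  39  39 104 140 138 135 135 134 132  56  38  37  38  40  41  40  35  39 124 132 134 138
129 141 140 125  99 122  98  41  40  41  96 136 136 139 138 137 138 132 108  37  36  38  38  37  37  68 135 137 135 138
132 140 141 140 140 138 13
[... 1313 characters left out ...]
 143 145 147 153 132 112 117 144 173 204 203 190 157 123  99  93 116 140 140 141 143 141 139 144 139
168  88 126 140 179 206 216 211 212 214 207 152 107 100  98  97  97  95  93  74 120 133 107 121 137 137 140 140 140 140
171  90 211 216 215 216 216 212 214 216 207  96  58  56  60  62  60  51  48  47  47  64 122 132 135 134 133 134 138 140
174  62 206 217 214 217 215 212 216 209  86  56  57  57  56  56  50  49  49  49  48  49  62 133 136 135 135 134 136 130
177  49 112 142 160 208 215 214 217 199  58  57  58  57  56  55  49  49  49  49  48  48  50 130 136 135 135 135 135 130
180 137 123 143 144 199 214 217 217 200  61  57  58  57  57  51  50  50  50  50  48  48  54 131 136 136 136 137 135 130
```

```bash
python3 -c "
from bench import r
print(r.hand_in())"
```

```text
the job is handed in; nothing more can be done
None
```

I turned the dial one station counter-clockwise (about 90° by camera) and handed in with the pot held upright and still, its underside about 10 cm above the dial over its nest; the result was not reported back, and the spring left the dial at about 70°, so I pushed it the rest of the way by its post.

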